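# Seat a concrete core in the vee of a measuring jig

### The job

Take the concrete core with the blue band, stand it on the bed of the green measuring jig on the free front half, in front of the open vee, and let go of it there. Then push it gently across the bed with the closed fingers, feeling for the vee (it is not always clamped in the same spot), until it settles centred against both faces of the vee, hold it pressed against both at once for a second with a light push of about 12 N at the fingers (never more than 12 N on either face), and back away, leaving it standing upright and seated. Leave everything else where it is.

Things in the scene. Friction and masses are not known exactly. Their poses are not given: they have to be found in the camera images.
- core_center (a point): Centre (half-way up) of the core to seat: upright concrete cylinder, 50 mm diameter, 80 mm tall, 0.3 to 0.5 kg, pale grey with a blue band 56 to 72 mm above its foot and a blue dot on top; z is its axis. It stands on the table near two look-alikes of the same size; grasp it across its diameter from above.
- jig: Fixed green jig; yaw varies. Origin on the table under the centre of its bed, a flat slippery plate (friction 0.1) 280 (x) by 160 (y) by 15 mm thick: bed top at z = +15 mm. Its +x, roughly away from the robot, is the push direction, from the free front half of the bed (x below 0) into the vee, whose mouth faces -x. A dial gauge on a post, 121 mm high, stands behind the vee at x = +114 to +134 mm.
- vee_near (a point): Mark on the jig (frame x = +5, y = 0, z = +15 mm, axes as the jig's): axis of the seated core if the vee is clamped nearest. The vee is clamped anew each time somewhere along a slot, 0 to 40 mm farther on in +x, not reported: find it by feel. Its two upright plates are rigid, 70 high, 60 long, 12 mm thick, white faces (friction 0.1) at 45 degrees to jig x, mouth 94 mm wide.
- jig_front (a point): Mark on the bed's top, middle of its free front half (jig frame x = -60, y = 0, z = +15 mm; axes as the jig's): a good place to set the core down. Pushing: if the core meets one face first the fingers feel a side force (jig y) away from it; easing them the way it points until it is near zero loads both faces alike. A level centred push of 12 N, low on the core, puts 5 to 8 N on each.
- red_core: Bystander: concrete core with a red band, same size as the blue one (50 by 80 mm), standing; origin under its foot.
- ref_bar: Bystander: plain steel reference bar, 50 mm diameter, 80 mm tall, standing; origin under its foot.
- mould: Bystander: yellow two-cell mould box, 170 by 300 by 130 mm high, open at the top; origin under its centre.
- bowl: Bystander: orange bowl, 140 mm across, 60 mm high; origin under its centre.
- trowel: Bystander: spatula lying flat on the table to the robot's left; origin underneath it.
- wrench: Bystander: wrench lying flat on the table to the robot's right; origin underneath it.
There are look-alikes about, which are no part of the job. What is shaped like the part that bears core_center but orange or purple is not meant.

How it is judged:
On the way, in this order (a step that is already met when the one before it is completed fails the run):
1. the blue-banded core stands, let go, on the free front half of the bed (x of core_center in the frame of jig between -0.115 and 0 m and y of core_center in the frame of jig between -0.06 and 0.06 m and angle between core_center's own z axis and vertical below 0.05 rad and z of core_center in the frame of jig between 0.052 and 0.058 m and contact force between the fingers and core below 0.1 N and linear speed of core below 0.01 m/s), for 0.2 s.
2. the core is pressed against both faces at once, more than 3 N on each, within 2 mm of the seat, for half a second (horizontal distance between core_center and seat_mark below 0.002 m and contact force between core and vee_left_face above 3 N and contact force between core and vee_right_face above 3 N and angle between core_center's own z axis and vertical below 0.05 rad), for 0.5 s.
At the end, for the whole second after the job is handed in: The blue-banded core stands upright (within 0.05 rad) on the jig's bed, at rest and released, its axis within 2 mm of the seat mark, the point where it touches both faces of the vee (horizontal distance between core_center and seat_mark below 0.002 m and angle between core_center's own z axis and vertical below 0.05 rad and z of core_center in the frame of jig between 0.052 and 0.058 m and linear speed of core below 0.01 m/s and contact force between the fingers and core below 0.1 N).
It fails at once if more than 12 N between the core and one face of the vee (contact force between core and vee_left_face above 12 N or contact force between core and vee_right_face above 12 N).
It fails at once if the core is tipped by more than 0.4 rad (angle between core_center's own z axis and vertical above 0.4 rad).
It fails at once if another thing on the table is moved by more than 20 mm (distance of any of red_core, ref_bar, mould, bowl, trowel, wrench from where it was at the start of the episode above 0.02 m).
It also fails if it takes over 64 s, if anything falls off the work surface, if the arm or the gripper's body presses on something with over 40 N, if the wrist force passes 120 N, or if a joint passes its speed limit or range.

### The arm

A 7-joint arm with a two-finger parallel gripper is mounted at the origin on the work surface. World frame = base frame: x ahead of the robot, y to its left, z up, the work surface at z = 0. Lengths are in m, angles in rad, forces in N, time in s.
With the tool pointing down it reaches from about 0.4 to 0.875 m from the base axis. Payload 19.3 kg.
Tool frame: the origin (TCP) lies on the centre line of the jaws, within the pads' length; the fingertips stand 14 mm ahead of it and the grasp point (between the pads) lies 5 mm behind it; y points along the fingers, x is the direction in which the jaws open and shut, and the axes are right-handed (so a half turn about y gives the same grasp; the last joint's range is limited). The gripper opens to 85 mm and grips with 20 to 120 N. Pads are 22 mm wide; open, the fingers measure 114 mm over their backs; the gripper's body (76 mm by 85 mm) begins 54 mm behind the grasp point. The pads swing forward as they close: fully open they stand 13 mm farther back than shut.
Start: joints at [-1.261, 0.521, -0.036, 1.599, 0.021, 1.021, -0.113], TCP at [0.232, 0.58, 0.245] pointing down, gripper open.
Joint ranges: [-2.91, 2.91], [-0.3, 2.13], [-1.5, 1.42], [0.17, 2.43], [-1.26, 4.41], [0.16, 1.93], [-2.52, 2.52]. Speed limits (rad/s): [1.89, 1.89, 2.39, 2.39, 3.01, 3.01, 3.01].

### API

Orientations are given as [roll, pitch, yaw] about the fixed x, y, z axes, in that order (R = Rz(yaw) Ry(pitch) Rx(roll)).
In Python, from workcell import monitor, grab_frame, workorder gives the robot as it stands.
- The arm moves only by the tool drive_tool, never from a script. Its argument "steps" is one flat list of numbers, 5 for each row, row after row: the finger opening in mm, from 0 to 85.4, then the shift along the world's x, y, z in mm, then the turn about the world's z in degrees. In form: [fingers, tx, ty, tz, twist, fingers, tx, ty, tz, twist, ...]. A call has exactly 5 rows; each row shifts and turns the commanded pose from where the row before left it; what a row does not reach is not made up. A row lasts 1/12 s, in which the tool goes at most 41.7 mm and 7.16 degrees, less where a joint would pass 70% of its speed; a pose out of reach is approached as far as the arm can. A call is refused whole if a number of a shift passes 41.7 or a number of a turn 7.16, either way. A call with a gripper value outside its range is refused whole. The fingers move at their own pace and stop on an object; "grip_force" is the grip in N (left out, the last holds). Time passes only in rows, so rows that do not move let the fingers close, or fill a call up. It gives the time, the measured TCP pose, the force and the opening at its end, in the units of the state.
- monitor.observe(): the state, without advancing time (a new reading comes with each control period).
- grab_frame(name): name is "side" or "top"; returns a dict with "frame" (400x640x3 uint8, red, green, blue), "vertical_fov" (degrees; the focal length in pixels is half the picture's height over the tangent of half this angle, whatever the lens; pixels are square), "cx", "cy" (the principal point, pixels), "k1" (the pictures are not rectified: a ray, as slopes to the right and down, at radius r is drawn at 1 + k1 r^2 times it, then the intrinsics apply), "xyz" and "orientation" of the camera in the world. Camera axes: x right, y down, z forward; pixel columns grow to the right and rows downward; lengths in m; the calibration is good to about 2 mm. A picture is of the moment at which its call begins. There is no depth.
- workorder.job_done(): hands the job in, once; it reports no verdict.
The state is a dict: "clock": time; "qpos": joint angles; "qd": joint speeds; "joint_efforts": joint torques, N m; "position": TCP position; "tool_rot": TCP orientation; "force": force on the tool from outside, world axes, zero at the start; "moment": the same for the moment, N m; "grip_width": finger opening in m.
Only numpy, scipy, OpenCV 4.12 (cv2) and the standard library are available. Lean on these libraries where they do the work, as an engineer would, in place of code of your own. Each camera call takes 0.05 s, during which the arm holds its last target. There are 200 camera calls.

## Working session

There is one attempt and no reset: what is moved stays moved. The work goes in short steps, Python scripts to look and compute and a tool call to move; the robot and the scene stay as the last step left them, time stands still between calls to the robot, and variables do not carry over. Pictures are saved under pics/ and viewed, about 8 in all and at most 12, crops included, and the job is handed in when it is done.

Besides the shell and the picture viewer there is one more tool, called after ">>>" by a JSON object that holds its "op" and its "data". drive_tool: Moves the arm, as the interface text tells. Its arguments: {"type":"object","properties":{"steps":{"type":"array"},"grip_force":{"type":"number"}},"required":["steps"]}

```bash
ls; mkdir -p pics; cat > h.py <<'E'
import numpy as np, cv2, json
from scipy.spatial.transform import Rotation as R
from workcell import monitor, grab_frame, workorder
def grab(name,fn=None):
    g=grab_frame(name)
    if fn: cv2.imwrite(fn,g["frame"][:,:,::-1])
    c={k:g[k] for k in g if k!="frame"}; c={k:(v.tolist() if hasattr(v,'tolist') else v) for k,v in c.items()}
    json.dump(c,open(name+".json","w")); return g
def KR(c):
    f=200/np.tan(np.radians(c["vertical_fov"])/2)
    return np.array([[f,0,c["cx"]],[0,f,c["cy"]],[0,0,1]]),R.from_euler('xyz',c["orientation"]).as_matrix(),np.array(c["xyz"])
def ray(c,u,v):
    K,r,t=KR(c); d=np.array([(u-K[0,2])/K[0,0],(v-K[1,2])/K[1,1]]); s=d.copy()
    for _ in range(30): s=d/(1+c["k1"]*(s@s))
    return t,r@np.array([s[0],s[1],1])
def onz(c,u,v,z):
    t,d=ray(c,u,v); return t+d*(z-t[2])/d[2]
def proj(c,p):
    K,r,t=KR(c); q=r.T@(np.array(p)-t); s=q[:2]/q[2]; s=s*(1+c["k1"]*(s@s)); return K[0,0]*s+K[:2,2]
def cam(n): return json.load(open(n+".json"))
E
python3 - <<'E'
from h import *
for n in("side","top"):
    grab(n,f"pics/{n}0.png"); print(cam(n))
s=monitor.observe();print(s)
E
```

```text
pics
{'vertical_fov': 50.64112408765196, 'cx': 316.5954606531837, 'cy': 202.14704423748168, 'k1': -0.010732373450453003, 'xyz': [0.13941097722962498, -1.1124139631972731, 0.9306758090760092], 'orientation': [-2.2555193182750717, 0.009771891677092137, -0.411088454845282]}
{'vertical_fov': 49.0831151612057, 'cx': 317.3594104610989, 'cy': 194.03759028513733, 'k1': -0.10082236424026024, 'xyz': [0.3599985086115794, -0.09838993988335168, 1.2862799367742344], 'orientation': [-2.9757569657752105, 0.005116071625212992, -1.5929969075206998]}
{'clock': 0.1, 'qpos': array([-1.26117007,  0.52195513, -0.03633878,  1.59992616,  0.02117162,
        1.02107727, -0.11277747]), 'qd': array([-0.00208586, -0.00121438,  0.00145241, -0.00165837,  0.00043248,
        0.00170846, -0.00019722]), 'joint_efforts': array([ 4.16943411e-03, -9.28491783e+01,  1.98433086e+00, -3.70535338e+01,
        1.80970982e-02,  5.37156491e-03,  9.08642249e-06]), 'position': array([0.23163989, 0.5801978 , 0.24479158]), 'tool_rot': array([-1.57083362e+00,  9.81806619e-04,  1.19097615e+00]), 'force': array([ 0.2460001 , -0.5349041 ,  0.06020722]), 'moment': array([-0.01308464,  0.00128884,  0.00763711]), 'grip_width': 0.08544438290313326}
```

View pics/top0.png

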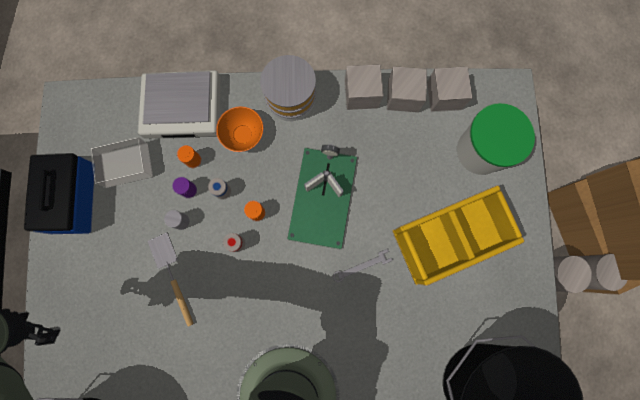

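View pics/side0.png

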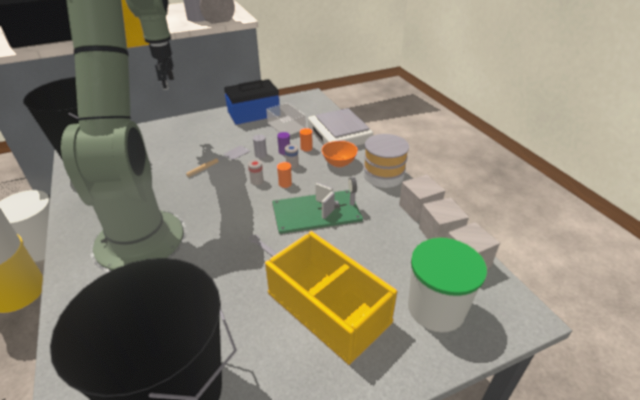

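The top view shows the blue-dot core at about (217,187), with purple (183,187), orange (255,210) and red (234,242) around it. The green jig spans (288–357, 148–248), with the vee near (325,180). I'll enlarge that area.

```bash
python3 - <<'E'
import cv2
a=cv2.imread("pics/top0.png")
cv2.imwrite("pics/c1.png",cv2.resize(a[135:260,165:365],None,fx=4,fy=4,interpolation=cv2.INTER_CUBIC))
E
```

```text
(no output)
```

View pics/c1.png

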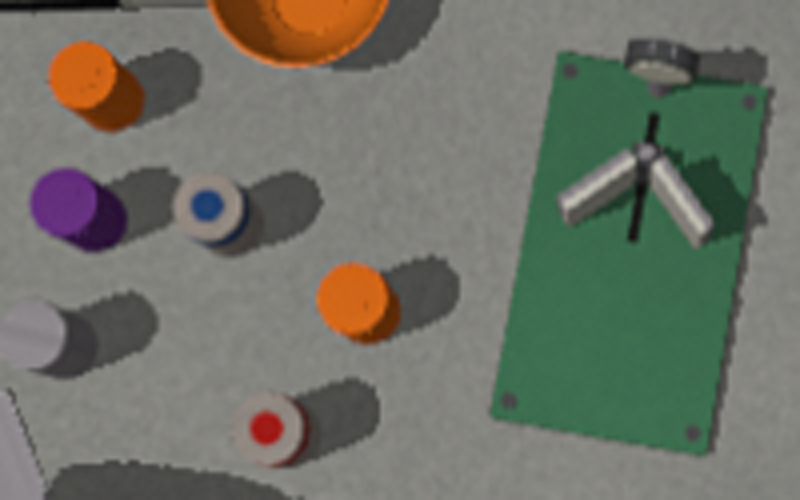

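```bash
cat >> h.py <<'E'
def crop(x,y,ox=165,oy=135,s=4): return ox+(x+.5)/s-.5, oy+(y+.5)/s-.5
E
python3 - <<'E'
from h import *
c=cam("top")
for n,x,y in [("blue",207,206),("purple",63,203),("orange1",353,299),("orange2",83,75),("red",267,428),("steel",30,335)]:
    print(n,onz(c,*crop(x,y),.08).round(4))
C=np.array([onz(c,*crop(x,y),.015) for x,y in [(559,53),(770,88),(710,455),(491,415)]])
print(C.round(4),C.mean(0).round(4))
for i in range(4): 
    d=C[(i+1)%4]-C[i]; print(np.linalg.norm(d).round(4),np.degrees(np.arctan2(d[1],d[0])).round(2))
for n,x,y in [("apex",648,155),("tipL",566,212),("tipR",703,235),]: print(n,onz(c,*crop(x,y),.085).round(4))
s=cam("side"); print("side blue",onz(s,291,148,.08), proj(s,onz(c,*crop(207,206),.08)))
print(R.from_euler('xyz',monitor.observe()["tool_rot"]).as_matrix().round(3))
E
```

```text
blue [0.5912 0.1875 0.08  ]
purple [0.5958 0.291  0.08  ]
orange1 [0.5228 0.0838 0.08  ]
orange2 [0.689  0.2795 0.08  ]
red [0.4344 0.1434 0.08  ]
steel [0.5022 0.3119 0.08  ]
[[ 0.7141 -0.0608  0.015 ]
 [ 0.6835 -0.2179  0.015 ]
 [ 0.4122 -0.1646  0.015 ]
 [ 0.4446 -0.0068  0.015 ]] [ 0.5636 -0.1125  0.015 ]
0.1601 -101.04
0.2765 168.87
0.161 78.39
0.2749 -11.32
apex [ 0.6193 -0.124   0.085 ]
tipL [ 0.58   -0.0658  0.085 ]
tipR [ 0.5615 -0.1608  0.085 ]
side blue [0.58922419 0.18232941 0.08      ] [290.99712556 147.23039005]
[[ 0.371 -0.    -0.929]
 [ 0.929 -0.001  0.371]
 [-0.001 -1.    -0.   ]]
```

>>> {"op": "drive_tool", "data": {"steps": [70,24,-26,0,0.7,70,24,-26,0,0.7,70,24,-26,0,0.7,70,24,-26,0,0.7,70,24,-26,0,0.7], "grip_force": 40}}

```text
clock: 0.52
position: [0.3525, 0.4489, 0.2451]
tool_rot: [-1.571, 0.0, 1.253]
force: [0.4, 0.3, 0.3]
grip_width: 0.0696
```

>>> {"op": "drive_tool", "data": {"steps": [70,24,-26,0,0.7,70,24,-26,0,0.7,70,24,-26,0,0.7,70,24,-26,0,0.7,70,24,-26,0,0.7]}}

```text
clock: 0.93
position: [0.4725, 0.3189, 0.2452]
tool_rot: [-1.571, 0.0, 1.314]
force: [0.7, 0.4, -0.8]
grip_width: 0.0699
```

>>> {"op": "drive_tool", "data": {"steps": [70,24,-26,0,0.7,70,24,-26,0,0.7,70,24,-26,0,0.7,70,24,-26,0,0.7,70,0,0,0,0.7]}}

```text
clock: 1.35
position: [0.5717, 0.2097, 0.2449]
tool_rot: [-1.573, 0.003, 1.367]
force: [0.5, -0.4, -0.5]
grip_width: 0.07
```

>>> {"op": "drive_tool", "data": {"steps": [70,19,-22,-20,0.4,70,0,0,-30,0,70,0,0,-30,0,70,0,0,-20,0,70,0,0,0,0]}}

```text
clock: 1.77
position: [0.5846, 0.1936, 0.1411]
tool_rot: [-1.565, 0.004, 1.381]
force: [-0.5, -0.8, 0.6]
grip_width: 0.0698
```

```bash
python3 - <<'E'
from h import *
g=grab("top"); s=grab("side")
p=monitor.observe()["position"]; print(p)
a=cv2.resize(g["frame"][150:230,180:280],None,fx=4,fy=4,interpolation=2)
b=cv2.resize(s["frame"][100:180,240:340],None,fx=4,fy=4,interpolation=2)
cv2.imwrite("pics/c2.png",np.hstack([a,b])[:,:,::-1])
E
```

```text
[0.58660581 0.19446714 0.14538449]
```

View pics/c2.png

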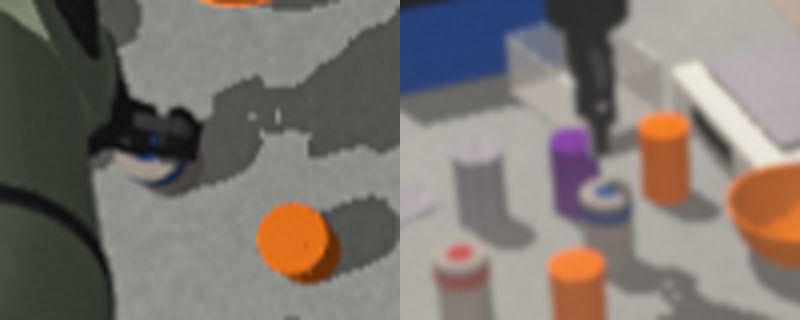

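The side crop shows the blue dot at about (291.3,147.2), which matches the top-view fix. I'll correct by (+4.6, −7) mm and descend.

>>> {"op": "drive_tool", "data": {"steps": [70,4.6,-7,0,0,70,0,0,-10,0,70,0,0,-25,0,70,0,0,-20,0,70,0,0,0,0]}}

```text
clock: 2.28
position: [0.5901, 0.1867, 0.0876]
tool_rot: [-1.568, 0.002, 1.381]
force: [-0.9, -1.2, 0.1]
grip_width: 0.07
```

>>> {"op": "drive_tool", "data": {"steps": [70,0,0,-20,0,70,0,0,-20,0,70,0,0,-12,0,70,0,0,0,0,70,0,0,0,0]}}

```text
clock: 2.7
position: [0.5916, 0.1874, 0.039]
tool_rot: [-1.571, 0.0, 1.381]
force: [0.6, 0.0, -0.4]
grip_width: 0.0702
```

>>> {"op": "drive_tool", "data": {"steps": [45,0,0,0,0,45,0,0,0,0,45,0,0,0,0,45,0,0,0,0,45,0,0,0,0], "grip_force": 40}}

```text
clock: 3.12
position: [0.5921, 0.1877, 0.0399]
tool_rot: [-1.572, -0.001, 1.381]
force: [-2.3, 0.1, 7.6]
grip_width: 0.0489
```

>>> {"op": "drive_tool", "data": {"steps": [45,0,0,0,0,45,0,0,10,0,45,0,0,30,0,45,0,0,30,0,45,0,0,0,0]}}

```text
clock: 3.53
position: [0.5938, 0.1881, 0.1146]
tool_rot: [-1.577, -0.004, 1.381]
force: [1.1, 1.1, -3.4]
grip_width: 0.0489
```

>>> {"op": "drive_tool", "data": {"steps": [45,0,0,35,0,45,0,0,35,0,45,-8,-30,0,0,45,-10,-32,0,0,45,-10,-32,0,0]}}

```text
clock: 3.95
position: [0.5627, 0.0926, 0.1792]
tool_rot: [-1.572, -0.0, 1.382]
force: [0.2, -0.4, -4.5]
grip_width: 0.0489
```

>>> {"op": "drive_tool", "data": {"steps": [45,-10,-32,0,0,45,-10,-32,0,0,45,-10,-32,0,0,45,-10,-32,0,0,45,-10,-32,0,0]}}

```text
clock: 4.37
position: [0.5125, -0.068, 0.1789]
tool_rot: [-1.571, -0.0, 1.381]
force: [0.5, -0.2, -3.5]
grip_width: 0.0492
```

>>> {"op": "drive_tool", "data": {"steps": [45,-8,-24,0,0,45,-1,-10,0,0,45,0,0,0,0,45,0,0,0,0,45,0,0,0,0]}}

```text
clock: 4.78
position: [0.5047, -0.0994, 0.1785]
tool_rot: [-1.571, -0.001, 1.382]
force: [-0.1, 0.8, -5.4]
grip_width: 0.0491
```

>>> {"op": "drive_tool", "data": {"steps": [45,0,0,-30,0,45,0,0,-30,0,45,0,0,-30,0,45,0,0,-20,0,45,0,-1,-6,0]}}

```text
clock: 5.2
position: [0.5033, -0.0998, 0.0595]
tool_rot: [-1.567, -0.0, 1.384]
force: [-1.2, -0.3, -4.7]
grip_width: 0.0493
```

>>> {"op": "drive_tool", "data": {"steps": [45,0,0,-2,0,45,0,0,-2,0,45,0,0,-2,0,45,0,0,0,0,45,0,0,0,0]}}

```text
clock: 5.62
position: [0.5048, -0.1015, 0.0571]
tool_rot: [-1.572, -0.0, 1.381]
force: [-0.4, -0.3, -4.8]
grip_width: 0.0491
```

>>> {"op": "drive_tool", "data": {"steps": [45,0,0,-1.5,0,45,0,0,-1,0,45,0,0,-1,0,45,0,0,0,0,45,0,0,0,0]}}

```text
clock: 6.03
position: [0.5048, -0.1017, 0.0547]
tool_rot: [-1.572, -0.0, 1.381]
force: [-10.9, 4.3, 42.5]
grip_width: 0.0492
```

>>> {"op": "drive_tool", "data": {"steps": [45,0,0,0.7,0,45,0,0,0.3,0,45,0,0,0,0,45,0,0,0,0,45,0,0,0,0]}}

```text
clock: 6.45
position: [0.5048, -0.1016, 0.0548]
tool_rot: [-1.572, -0.0, 1.381]
force: [-4.8, 0.2, 17.1]
grip_width: 0.0489
```

>>> {"op": "drive_tool", "data": {"steps": [45,0,0,0.5,0,49,0,0,0,0,52,0,0,0,0,56,0,0,0,0,62,0,0,0,0]}}

```text
clock: 6.87
position: [0.5044, -0.1016, 0.0543]
tool_rot: [-1.571, 0.0, 1.381]
force: [-0.7, 0.4, 0.1]
grip_width: 0.0618
```

>>> {"op": "drive_tool", "data": {"steps": [68,0,0,0,0,70,0,0,0,0,70,0,0,0,0,70,0,0,0,0,70,0,0,0,0]}}

```text
clock: 7.28
position: [0.5043, -0.1016, 0.0543]
tool_rot: [-1.571, 0.0, 1.381]
force: [-0.3, 0.2, -0.9]
grip_width: 0.07
```

```bash
python3 - <<'E'
from h import *
g=grab("top"); s=grab("side")
print(monitor.observe()["position"],monitor.observe()["force"],monitor.observe()["tool_rot"])
a=cv2.resize(g["frame"][140:260,280:370],None,fx=4,fy=4,interpolation=2)
b=cv2.resize(s["frame"][130:250,260:370],None,fx=4,fy=4,interpolation=2)
cv2.imwrite("pics/c3.png",np.hstack([a,b])[:,:,::-1])
E
```

```text
[ 0.50432039 -0.10154768  0.05427239] [-0.1366598   0.19223908 -0.1745693 ] [-1.57078306e+00  1.62746462e-05  1.38119856e+00]
```

View pics/c3.png

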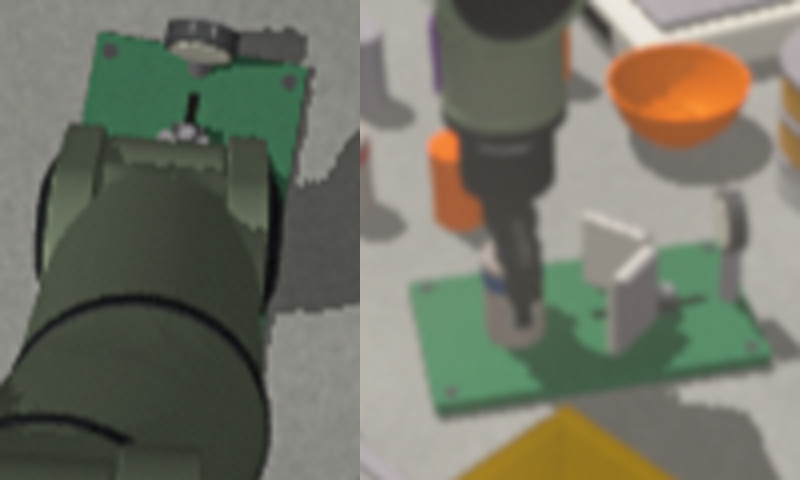

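The side crop shows the core standing on the bed between the open fingers, clear of the vee. I'll back out along −jig x, close, and lower.

>>> {"op": "drive_tool", "data": {"steps": [70,-6,1.2,0,0,70,-12,2.4,0,0,70,-15,3,0,0,70,-15,3,0,0,70,-8,1.6,0,0]}}

```text
clock: 7.8
position: [0.4463, -0.0901, 0.0543]
tool_rot: [-1.57, 0.0, 1.381]
force: [1.0, -0.0, 0.3]
grip_width: 0.0702
```

>>> {"op": "drive_tool", "data": {"steps": [0,0,0,0,0,0,0,0,0,0,0,0,0,-6,0,0,0,0,-6,0,0,0,0,0,0]}}

```text
clock: 8.22
position: [0.4483, -0.0903, 0.041]
tool_rot: [-1.57, 0.0, 1.381]
force: [-0.7, 1.2, -0.6]
grip_width: 0.0095
```

>>> {"op": "drive_tool", "data": {"steps": [0,0,0,0,0,0,0,0,0,0,0,0,0,0,0,0,0,0,0,0,0,0,0,0,0]}}

```text
clock: 8.63
position: [0.4484, -0.0904, 0.0424]
tool_rot: [-1.571, -0.0, 1.381]
force: [-0.2, 0.0, 0.0]
grip_width: -0.0001
```

```bash
python3 - <<'E'
from h import *
g=grab("top"); s=grab("side")
print(monitor.observe()["position"],monitor.observe()["force"],monitor.observe()["tool_rot"])
a=cv2.resize(g["frame"][140:260,280:370],None,fx=4,fy=4,interpolation=2)
b=cv2.resize(s["frame"][130:250,260:370],None,fx=4,fy=4,interpolation=2)
cv2.imwrite("pics/c4.png",np.hstack([a,b])[:,:,::-1])
E
```

```text
[ 0.44839389 -0.09036272  0.04239501] [ 0.07371614 -0.87040843  0.76046554] [-1.57101123e+00 -4.09166663e-06  1.38118206e+00]
```

View pics/c4.png

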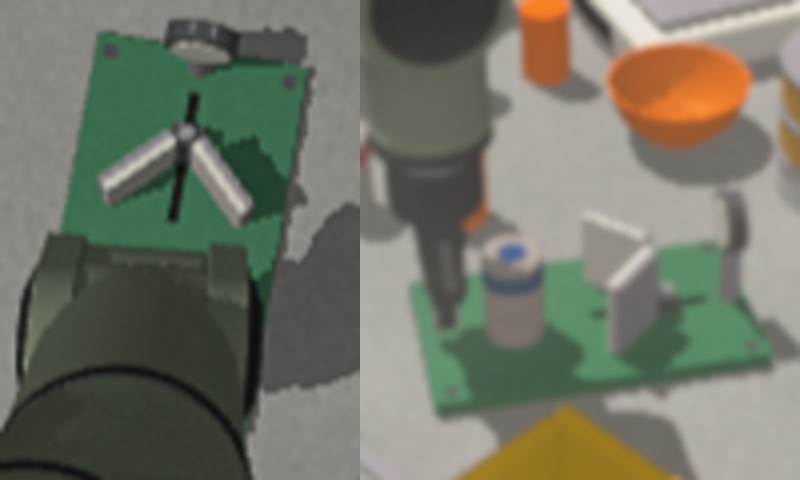

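The core stands upright on the front half, with the closed fingers behind it. I'll push it to about jig x ≈ 0, still short of any possible vee contact.

>>> {"op": "drive_tool", "data": {"steps": [0,4.9,-1,0,0,0,4.9,-1,0,0,0,2.9,-0.6,0,0,0,2,-0.4,0,0,0,2,-0.4,0,0]}}

```text
clock: 9.15
position: [0.4652, -0.0938, 0.0422]
tool_rot: [-1.57, 0.0, 1.381]
force: [-1.7, 0.3, 0.0]
grip_width: -0.0001
```

>>> {"op": "drive_tool", "data": {"steps": [0,2,-0.4,0,0,0,2,-0.4,0,0,0,2,-0.4,0,0,0,3,-0.6,0,0,0,3,-0.6,0,0]}}

```text
clock: 9.57
position: [0.4772, -0.0962, 0.0423]
tool_rot: [-1.571, 0.0, 1.381]
force: [-1.5, 1.0, 0.6]
grip_width: 0.0001
```

>>> {"op": "drive_tool", "data": {"steps": [0,3,-0.6,0,0,0,3,-0.6,0,0,0,3,-0.6,0,0,0,3,-0.6,0,0,0,3,-0.6,0,0]}}

```text
clock: 9.98
position: [0.4923, -0.0992, 0.0423]
tool_rot: [-1.571, 0.0, 1.381]
force: [-1.2, -0.4, -0.2]
grip_width: 0.0
```

>>> {"op": "drive_tool", "data": {"steps": [0,3,-0.6,0,0,0,3,-0.6,0,0,0,3,-0.6,0,0,0,3,-0.6,0,0,0,3,-0.6,0,0]}}

```text
clock: 10.4
position: [0.5073, -0.1022, 0.0423]
tool_rot: [-1.571, 0.0, 1.381]
force: [-1.0, 0.8, 0.6]
grip_width: -0.0004
```

>>> {"op": "drive_tool", "data": {"steps": [0,3,-0.6,0,0,0,3,-0.6,0,0,0,3,-0.6,0,0,0,2,-0.4,0,0,0,1,-0.2,0,0]}}

```text
clock: 10.82
position: [0.5193, -0.1046, 0.0423]
tool_rot: [-1.571, 0.0, 1.381]
force: [-1.5, 0.5, 0.2]
grip_width: -0.0003
```

```bash
python3 - <<'E'
from h import *
grab("side","pics/side5.png"); grab("top","pics/top5.png")
o=monitor.observe(); print(o["position"],o["force"])
def draw(n,ox,oy,w,h,s=4):
    c=cam(n); a=cv2.imread(f"pics/{n}5.png"); a=cv2.resize(a[oy:oy+h,ox:ox+w],None,fx=s,fy=s,interpolation=2)
    J=np.array([.5636,-.1125,0]); th=np.radians(-11.2)
    M=np.array([[np.cos(th),-np.sin(th),0],[np.sin(th),np.cos(th),0],[0,0,1]])
    def px(p):
        q=proj(c,J+M@np.array(p)); return tuple(int(x) for x in ((q-[ox,oy]+.5)*s-.5).round())
    def poly(ps,col): cv2.polylines(a,[np.array([px(p) for p in ps])],True,col,1)
    poly([(-.14,.08,.015),(.14,.08,.015),(.14,-.08,.015),(-.14,-.08,.015)],(0,0,255))
    xa=.015+.02*0+.025*2**.5
    for sg in(1,-1):
        p=lambda t,d,z:(xa-t+d,sg*(t+d),z)
        t1=.047; t0=t1-.06*2**-.5; d=.012*2**-.5
        for z in(.085,.015): poly([p(t0,0,z),p(t1,0,z),p(t1,d,z),p(t0,d,z)],(255,0,255) if z>.05 else (255,255,0))
    return a
cv2.imwrite("pics/c5.png",np.hstack([draw("top",285,140,80,120,4.5) if 0 else draw("top",285,140,80,120),draw("side",260,150,120,120)]))
E
```

```text
[ 0.5192078  -0.10460054  0.04229307] [ 0.75396304  0.44124916 -0.18829678]
```

View pics/c5.png

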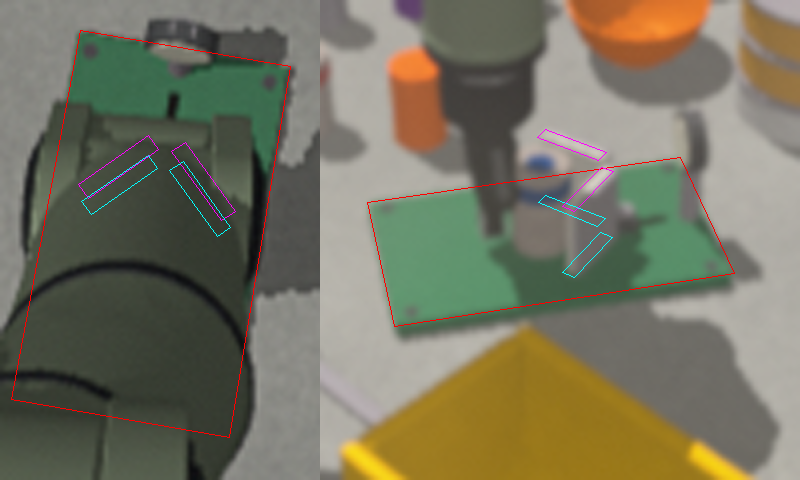

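The overlay of the vee model at seat x = +15 mm matches both views. The core is about 24 mm short of it. I'll advance 15 mm, then creep.

>>> {"op": "drive_tool", "data": {"steps": [0,2,-0.4,0,0,0,2,-0.4,0,0,0,2,-0.4,0,0,0,2,-0.4,0,0,0,2,-0.4,0,0]}}

```text
clock: 11.33
position: [0.5293, -0.1066, 0.0423]
tool_rot: [-1.571, 0.0, 1.381]
force: [-0.7, 0.3, 0.1]
grip_width: -0.0003
```

>>> {"op": "drive_tool", "data": {"steps": [0,1.5,-0.3,0,0,0,1,-0.2,0,0,0,1,-0.2,0,0,0,0.8,-0.2,0,0,0,0.5,-0.1,0,0]}}

```text
clock: 11.75
position: [0.5339, -0.1076, 0.0423]
tool_rot: [-1.571, 0.0, 1.381]
force: [-0.8, -0.8, 0.0]
grip_width: -0.0001
```

```bash
cat > f.py <<'E'
from h import *
th=np.radians(-11.2); M=np.array([[np.cos(th),-np.sin(th)],[np.sin(th),np.cos(th)]]).T
grab("side"); F=[]
for _ in range(1):
    o=monitor.observe(); F.append(M@o["force"][:2])
print("jig TCP mm",(M@(o["position"][:2]-[.5636,-.1125])*1e3).round(2),"F jig",np.mean(F,0).round(2))
f=cam("side")
E
python3 f.py
```

```text
jig TCP mm [-30.06  -0.95] F jig [-1.13  0.  ]
```

>>> {"op": "drive_tool", "data": {"steps": [0,0.6,-0.1,0,0,0,0.6,-0.1,0,0,0,0.6,-0.1,0,0,0,0.6,-0.2,0,0,0,0.6,-0.1,0,0]}}

```text
clock: 12.22
position: [0.5369, -0.1082, 0.0423]
tool_rot: [-1.571, 0.0, 1.381]
force: [-1.8, 0.2, -0.8]
grip_width: -0.0
```

>>> {"op": "drive_tool", "data": {"steps": [0,0.2,0,0,0,0,0.2,-0.1,0,0,0,0.2,0,0,0,0,0.2,-0.1,0,0,0,0.2,0,0,0]}}

```text
clock: 12.63
position: [0.5378, -0.1084, 0.0423]
tool_rot: [-1.571, 0.0, 1.381]
force: [-1.5, 0.1, -0.5]
grip_width: 0.0001
```

>>> {"op": "drive_tool", "data": {"steps": [0,0.2,0,0,0,0,0.2,-0.1,0,0,0,0.2,0,0,0,0,0.2,-0.1,0,0,0,0.2,0,0,0]}}

```text
clock: 13.05
position: [0.5388, -0.1086, 0.0423]
tool_rot: [-1.571, 0.0, 1.381]
force: [-0.8, -0.5, 0.2]
grip_width: -0.0003
```

>>> {"op": "drive_tool", "data": {"steps": [0,0.2,0,0,0,0,0.2,-0.1,0,0,0,0.2,0,0,0,0,0.2,-0.1,0,0,0,0.2,0,0,0]}}

```text
clock: 13.47
position: [0.5398, -0.1088, 0.0423]
tool_rot: [-1.571, 0.0, 1.381]
force: [-0.4, 1.1, -0.8]
grip_width: 0.0002
```

>>> {"op": "drive_tool", "data": {"steps": [0,0.2,0,0,0,0,0.2,-0.1,0,0,0,0.1,0,0,0,0,0.2,-0.1,0,0,0,0.1,0,0,0]}}

```text
clock: 13.88
position: [0.5405, -0.1089, 0.0423]
tool_rot: [-1.57, -0.0, 1.381]
force: [-2.4, 0.8, 1.2]
grip_width: -0.0001
```

>>> {"op": "drive_tool", "data": {"steps": [0,0.1,0,0,0,0,0.1,0,0,0,0,0.1,-0.1,0,0,0,0.1,0,0,0,0,0.1,0,0,0]}}

```text
clock: 14.3
position: [0.5409, -0.1089, 0.0422]
tool_rot: [-1.57, -0.0, 1.381]
force: [-4.1, 2.6, 0.7]
grip_width: 0.0003
```

```bash
cat > f.py <<'E'
from h import *
th=np.radians(-11.2); M=np.array([[np.cos(th),-np.sin(th)],[np.sin(th),np.cos(th)]]).T
F=[]
for _ in range(4):
    grab("side"); o=monitor.observe(); F.append(M@o["force"][:2])
print(o["clock"],"jig TCP mm",(M@(o["position"][:2]-[.5636,-.1125])*1e3).round(2),"F jig",np.mean(F,0).round(2),np.std(F,0).round(2))
E
python3 f.py
```

```text
14.5 jig TCP mm [-22.96  -0.9 ] F jig [-4.94  1.76] [0.44 0.51]
```

Contact: the side force is +1.8 N in jig y, so I'll ease +y.

>>> {"op": "drive_tool", "data": {"steps": [0,0,0.1,0,0,0,0,0.2,0,0,0,0.1,0.2,0,0,0,0,0.1,0,0,0,0,0,0,0]}}

```text
clock: 14.92
position: [0.5413, -0.1084, 0.0423]
tool_rot: [-1.571, 0.0, 1.381]
force: [-3.0, 1.1, 0.5]
grip_width: 0.0
```

```bash
python3 f.py
```

```text
15.1167 jig TCP mm [-22.66  -0.38] F jig [-2.93  0.79] [0.33 0.46]
```

>>> {"op": "drive_tool", "data": {"steps": [0,0.1,0.1,0,0,0,0,0.2,0,0,0,0.1,0.1,0,0,0,0,0.1,0,0,0,0.1,0,0,0]}}

```text
clock: 15.53
position: [0.5416, -0.108, 0.0423]
tool_rot: [-1.571, 0.0, 1.381]
force: [-2.0, 1.7, -0.1]
grip_width: 0.0
```

```bash
python3 f.py
```

```text
15.7333 jig TCP mm [-22.46   0.14] F jig [-2.23 -0.18] [0.27 0.34]
```

>>> {"op": "drive_tool", "data": {"steps": [0,0.1,0,0,0,0,0.1,0,0,0,0,0.1,0,0,0,0,0.1,0,0,0,0,0,0,0,0]}}

```text
clock: 16.15
position: [0.5418, -0.1079, 0.0423]
tool_rot: [-1.571, -0.0, 1.381]
force: [-2.5, 1.7, 1.0]
grip_width: -0.0002
```

```bash
python3 f.py
```

```text
16.35 jig TCP mm [-22.22   0.26] F jig [-3.48  0.52] [0.84 0.3 ]
```

>>> {"op": "drive_tool", "data": {"steps": [0,0.1,0.1,0,0,0,0.1,0.1,0,0,0,0.1,0.1,0,0,0,0.1,0,0,0,0,0,0,0,0]}}

```text
clock: 16.77
position: [0.5423, -0.1076, 0.0423]
tool_rot: [-1.571, 0.0, 1.381]
force: [-3.0, 1.6, 0.3]
grip_width: 0.0001
```

```bash
python3 f.py
```

```text
16.9667 jig TCP mm [-21.83   0.63] F jig [-3.52  1.34] [0.33 0.57]
```

>>> {"op": "drive_tool", "data": {"steps": [0,0.1,0.1,0,0,0,0.1,0.2,0,0,0,0.1,0.1,0,0,0,0.1,0.1,0,0,0,0,0,0,0]}}

```text
clock: 17.38
position: [0.5428, -0.1071, 0.0423]
tool_rot: [-1.571, 0.0, 1.381]
force: [-3.2, 0.3, 0.6]
grip_width: -0.0002
```

```bash
python3 f.py
```

```text
17.5833 jig TCP mm [-21.45   1.17] F jig [-2.62  0.9 ] [0.42 0.47]
```

>>> {"op": "drive_tool", "data": {"steps": [0,0.1,0.1,0,0,0,0.1,0.1,0,0,0,0.1,0.1,0,0,0,0.1,0.1,0,0,0,0,0,0,0]}}

```text
clock: 18.0
position: [0.5432, -0.1068, 0.0423]
tool_rot: [-1.571, 0.0, 1.381]
force: [-1.6, 1.0, 0.2]
grip_width: -0.0
```

```bash
python3 f.py
```

```text
18.2 jig TCP mm [-21.2    1.64] F jig [-1.81  0.23] [0.08 0.16]
```

>>> {"op": "drive_tool", "data": {"steps": [0,0.1,0,0,0,0,0.1,0,0,0,0,0.1,0,0,0,0,0.1,0,0,0,0,0.1,0,0,0]}}

```text
clock: 18.62
position: [0.5435, -0.1067, 0.0423]
tool_rot: [-1.571, -0.0, 1.381]
force: [-4.2, 2.5, 1.6]
grip_width: 0.0001
```

```bash
python3 f.py
```

```text
18.8167 jig TCP mm [-20.82   1.85] F jig [-4.25  0.65] [0.43 0.53]
```

>>> {"op": "drive_tool", "data": {"steps": [0,0.1,0.1,0,0,0,0.1,0,0,0,0,0.1,0.1,0,0,0,0.1,0,0,0,0,0,0,0,0]}}

```text
clock: 19.23
position: [0.5438, -0.1065, 0.0422]
tool_rot: [-1.57, 0.0, 1.381]
force: [-5.4, 2.6, 2.2]
grip_width: 0.0002
```

```bash
python3 f.py
```

```text
19.4333 jig TCP mm [-20.57   2.  ] F jig [-5.51  1.05] [0.35 0.18]
```

>>> {"op": "drive_tool", "data": {"steps": [0,0.1,0.1,0,0,0,0,0.2,0,0,0,0.1,0.1,0,0,0,0.1,0.1,0,0,0,0,0,0,0]}}

```text
clock: 19.85
position: [0.5439, -0.1063, 0.0422]
tool_rot: [-1.57, 0.0, 1.381]
force: [-6.1, 0.6, 2.3]
grip_width: -0.0001
```

```bash
python3 f.py; python3 - <<'E'
from h import *
a=grab("side")["frame"][150:230,290:390]
cv2.imwrite("pics/c6.png",cv2.resize(a,None,fx=7,fy=7,interpolation=2)[:,:,::-1])
E
```

```text
20.05 jig TCP mm [-20.53   2.24] F jig [-5.8  -1.42] [0.32 0.33]
```

View pics/c6.png

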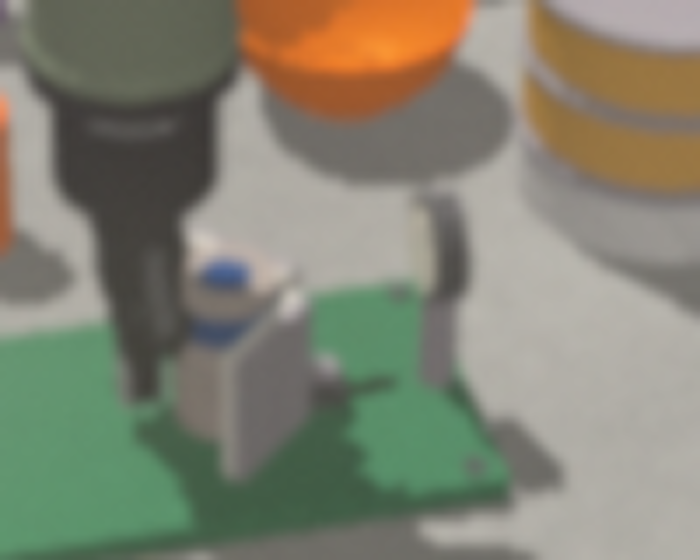

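The core is in the vee. X has stopped advancing and the side force has flipped to −1.4 N, so both faces are met. I'll ease y back slightly and build the push toward 11 N.

>>> {"op": "drive_tool", "data": {"steps": [0,0.1,0,0,0,0,0,-0.1,0,0,0,0.1,0,0,0,0,0,-0.1,0,0,0,0,0,0,0]}}

```text
clock: 20.52
position: [0.5439, -0.1064, 0.0422]
tool_rot: [-1.57, 0.0, 1.381]
force: [-8.4, 1.7, 1.6]
grip_width: 0.0001
```

```bash
python3 f.py
```

```text
20.7167 jig TCP mm [-20.5    2.14] F jig [-7.52  0.1 ] [0.22 0.51]
```

>>> {"op": "drive_tool", "data": {"steps": [0,0.1,0,0,0,0,0.1,0,0,0,0,0,0,0,0,0,0,0,0,0,0,0,0,0,0]}}

```text
clock: 21.13
position: [0.544, -0.1064, 0.0422]
tool_rot: [-1.569, 0.0, 1.381]
force: [-7.8, 1.5, 4.3]
grip_width: 0.0003
```

```bash
python3 f.py
```

```text
21.3333 jig TCP mm [-20.46   2.14] F jig [-8.4  -0.54] [0.53 0.53]
```

>>> {"op": "drive_tool", "data": {"steps": [0,0.1,0,0,0,0,0.1,0,0,0,0,0.1,0,0,0,0,0,0,0,0,0,0,0,0,0]}}

```text
clock: 21.75
position: [0.544, -0.1064, 0.042]
tool_rot: [-1.569, 0.0, 1.381]
force: [-9.1, 1.3, 2.8]
grip_width: 0.0001
```

```bash
python3 f.py
```

```text
21.95 jig TCP mm [-20.44   2.17] F jig [-9.66 -0.81] [0.49 0.64]
```

>>> {"op": "drive_tool", "data": {"steps": [0,0.1,0,0,0,0,0.1,-0.1,0,0,0,0.1,0,0,0,0,0.1,0,0,0,0,0,0,0,0]}}

```text
clock: 22.37
position: [0.544, -0.1064, 0.042]
tool_rot: [-1.568, 0.0, 1.381]
force: [-11.6, 2.3, 4.1]
grip_width: 0.0001
```

```bash
python3 f.py
```

```text
22.5667 jig TCP mm [-20.39   2.13] F jig [-12.09  -0.54] [0.18 0.5 ]
```

About 12 N with the side force near zero. I'll hold for over a second.

>>> {"op": "drive_tool", "data": {"steps": [0,0,0,0,0,0,0,0,0,0,0,0,0,0,0,0,0,0,0,0,0,0,0,0,0]}}

```text
clock: 22.98
position: [0.544, -0.1065, 0.042]
tool_rot: [-1.568, 0.0, 1.381]
force: [-12.0, 1.0, 4.4]
grip_width: -0.0
```

>>> {"op": "drive_tool", "data": {"steps": [0,0,0,0,0,0,0,0,0,0,0,0,0,0,0,0,0,0,0,0,0,0,0,0,0]}}

```text
clock: 23.4
position: [0.544, -0.1065, 0.0419]
tool_rot: [-1.568, 0.0, 1.381]
force: [-10.8, 1.9, 3.1]
grip_width: 0.0001
```

>>> {"op": "drive_tool", "data": {"steps": [0,0,0,0,0,0,0,0,0,0,0,0,0,0,0,0,0,0,0,0,0,0,0,0,0]}}

```text
clock: 23.82
position: [0.544, -0.1065, 0.042]
tool_rot: [-1.568, 0.0, 1.381]
force: [-11.4, 3.0, 3.5]
grip_width: 0.0
```

```bash
python3 f.py
```

```text
24.0167 jig TCP mm [-20.4    2.12] F jig [-12.08  -0.54] [0.59 0.45]
```

>>> {"op": "drive_tool", "data": {"steps": [0,-0.3,0.1,0,0,0,-0.3,0,0,0,0,-0.4,0.1,0,0,0,-0.5,0.1,0,0,0,-1,0.2,0,0]}}

```text
clock: 24.43
position: [0.5433, -0.106, 0.0423]
tool_rot: [-1.572, 0.0, 1.381]
force: [-1.0, 0.1, 0.6]
grip_width: 0.0003
```

>>> {"op": "drive_tool", "data": {"steps": [0,-3,0.6,0,0,0,-8,1.6,0,0,0,-15,3,0,0,0,-20,4,0,0,0,-20,4,0,0]}}

```text
clock: 24.85
position: [0.4759, -0.0925, 0.0424]
tool_rot: [-1.572, -0.0, 1.381]
force: [-0.1, 0.5, -0.1]
grip_width: 0.0001
```

>>> {"op": "drive_tool", "data": {"steps": [0,-15,3,0,0,0,0,0,0,0,0,0,0,0,0,0,0,0,0,0,0,0,0,0,0]}}

```text
clock: 25.27
position: [0.4627, -0.0897, 0.0424]
tool_rot: [-1.572, -0.0, 1.381]
force: [-0.6, 0.4, 0.6]
grip_width: 0.0002
```

```bash
python3 - <<'E'
from h import *
b=grab("side")["frame"][150:230,290:390]; a=grab("top")["frame"][140:220,285:365]
print(monitor.observe()["position"],monitor.observe()["force"])
f=lambda x,s:cv2.resize(x,None,fx=s,fy=s,interpolation=2)
cv2.imwrite("pics/c7.png",np.hstack([f(a,4.4)[:352],f(b,4.4)[:352]])[:,:,::-1])
E
```

```text
[ 0.46242545 -0.08971781  0.04227939] [ 0.04564357 -0.63725226  1.39525323]
```

View pics/c7.png

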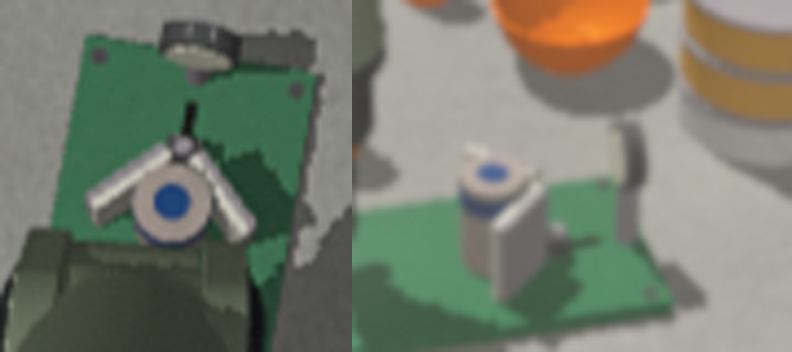

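```bash
python3 - <<'E'
from h import *
th=np.radians(-11.2); M=np.array([[np.cos(th),-np.sin(th)],[np.sin(th),np.cos(th)]]).T
for n,x,y,z in(("dot",172,202,.095),("apex",182,147,.085)): 
    p=onz(cam("top"),285+(x+.5)/4.4-.5,140+(y+.5)/4.4-.5,z); print(n,p,M@(p[:2]-[.5636,-.1125]))
E
```

```text
dot [ 0.58294891 -0.11480273  0.095     ] [0.01942768 0.00149935]
apex [ 0.62031706 -0.12219098  0.085     ] [0.05751921 0.00150999]
```

```bash
python3 -c "
from workcell import workorder; print(workorder.job_done())"
```

```text
the job is handed in; nothing more can be done
None
```

I moved the blue-banded core onto the free front half of the bed and let go. I then pushed it into the vee with the closed fingers, backed away and handed the job in at about 25 s.

- **Seating:** I felt first contact on one face and eased the fingers in jig +y until x stopped advancing and the side force dropped to about zero.
- **Hold:** I held a push of about 12 N for about 1.5 s, with a side force of about 0.5 N. The individual face forces cannot be measured directly. Wrist readings averaged 12.1 N, so each face should have stayed below its limit.
- **Last checks:** In both camera views the core stands upright, released, between both plates. Its blue dot lies on the vee's centre line: y is 1.5 mm for both the dot and the apex.
- **Disagreement:** The dot's jig x came out at 19 mm, against a seat of about 15–16 mm estimated from the pictures. One pixel is about 3 mm, so I took this as reading error, since the core cannot sit deeper than both faces allow.
- **Other notes:** Setting the core on the bed briefly read about 42 N at the wrist, which I eased off before releasing. I saw nothing else on the table move, though I did not measure the other objects again at the end.

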